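# Hold the keeper open on a painting-panel holder

### The arm

A 6-joint arm with a two-finger parallel gripper is mounted at the origin on the work surface. World frame = base frame: x ahead of the robot, y to its left, z up, the work surface at z = 0. Lengths are in mm, angles in rad, forces in N, time in s.
With the tool pointing down it reaches from about 300 to 875 mm from the base axis. Payload 6.4 kg.
Tool frame: the origin (TCP) lies midway between the tips of the shut fingers; the grasp point (between the pads) lies 19 mm behind it; z points along the fingers, y is the line along which they close (so a half turn about z gives the same grasp; the last joint's range is limited). The gripper opens to 85 mm and grips with 20 to 120 N. Pads are 22 mm wide; open, the fingers measure 114 mm over their backs; the gripper's body (76 mm by 85 mm) begins 54 mm behind the grasp point. The pads swing forward as they close: fully open they stand 13 mm farther back than shut.
Start: joints at [1.068, 0.181, 1.607, -0, 1.354, -0.206], TCP at [168.154, 549.878, 231.288] pointing down, gripper open.
Joint ranges: [-2.99, 2.99], [-0.89, 2.07], [0.3, 2.58], [-1.14, 4.28], [0, 2.63], [-3.12, 3.12]. Speed limits (rad/s): [2.57, 2.57, 3.01, 3.14, 3.14, 3.14].

### API

Orientations are given as a rotation vector (axis times angle).
In Python, from station import status, eyes, ticket gives the robot as it stands.
- The arm moves only by the shell command python3 -m jog 'ROWS' [FORCE]. ROWS is a JSON object of lists of equal length, an entry for each row: "delta_rot": the turn, a rotation vector about the tool's x, y, z scaled (see below), a list of three; "translation": the shift along the tool's x, y, z scaled (see below), a list of three; "gripper": the gripper command: -1 is shut, 1 is fully open, values between are in proportion. A call has 1 to 20 rows; each row shifts and turns the commanded pose from where the row before left it, along the tool's axes as they then stand; what a row does not reach is not made up. The controller multiplies each number of a shift by 0.04 m and each number of a turn by 8 degrees. A row lasts 1/10 s, in which the tool goes at most 50 mm and 8.59 degrees, less where a joint would pass 70% of its speed; a pose out of reach is approached as far as the arm can. A call with a number of a shift or a turn outside -1 to 1 is refused whole. A call with a gripper value outside its range is refused whole. The fingers move at their own pace and stop on an object; FORCE is the grip in N (left out, the last holds). Time passes only in rows, so rows that do not move let the fingers close. It gives the time, the measured TCP pose, the force, the opening and the grip force at its end, in the units of the state.
- status.sense(): the state, without advancing time (a new reading comes with each control period).
- eyes.grab_frame(name): name is "scene" or "top" or "wrist"; returns the picture (400x640x3 uint8, blue, green, red); there is no depth.
- eyes.camera_model(name): a dict with "K" (3x3 intrinsics, pixels), "world_from_camera" (4x4, takes a point from camera to world coordinates). Camera axes: x right, y down, z forward; pixel columns grow to the right and rows downward; lengths in mm; the calibration is good to about 2 mm. A picture is of the moment at which its call begins: read the wrist's pose just before it. camera_model takes no time and is no camera call; for the wrist camera it gives the pose at the moment of the call.
- ticket.sign_off(): hands the job in; it is judged then, once.
The state is a dict: "clock": time; "joints": joint angles; "joint_vel": joint speeds; "joint_efforts": joint torques, N m; "eef_pos": TCP position; "ee_rot": TCP orientation; "force": force on the tool from outside, world axes, zero at the start; "moment": the same for the moment, N m; "opening": finger opening in mm; "finger_force": force on a finger pad.
Only numpy, scipy, OpenCV 4.12 (cv2) and the standard library are available. Lean on these libraries where they do the work, as an engineer would, in place of code of your own. Each camera call takes 0.05 s, during which the arm holds its last target. There are 200 camera calls.

### The job

The painting is about to be slid out of the holder sideways. First swing the aluminium side rest out from the holder's right edge until it clicks home in its end detent, and let go of it so that it stays there by itself; then use the gripper's fingers to swing the sprung steel keeper arm off the painting, all the way round to its end stop, and keep it there: the job finishes with you still holding the arm against its spring. Leave the painting and everything else on the table where they are.

Things in the scene. Friction and masses are not known exactly. Their poses are not given: they have to be found in the camera images.
- holder: fixed panel holder: a plywood base 220 mm (its x) by 240 mm (its y), 16 mm thick, with low wooden ledges up to 21 mm round the panel. Origin at table level under the panel's centre; its x points away from the robot at yaw 0, y to the left, z up (yaw varies by up to 0.25 rad)
- keeper (a joint): keeper angle: a flat steel arm 16 mm wide swinging level about an upright pivot (holder frame x -88, y +88 mm). At 0 its spring holds it diagonally over the panel, its end over the panel's centre. It turns counter-clockwise seen from above, off the panel to the left; end stop at 1.5 rad. The spring always pushes back: 2.5 N at the grip at 0, 7 N at the stop; let go, it swings back
- keeper_grip (a point): point on the axis of the keeper's grip, an upright round black peg 14 mm in diameter on the arm's free end, 125 mm from the pivot axis; the peg stands from z = 37 to 85 mm above the table and this point is at z = 70 mm. The arm itself spans z = 30 to 39 mm; a rubber foot under its end clears the panel by 2.5 mm
- keeper_pivot (a point): point on the keeper's vertical pivot axis, at z = 70 mm (the spring hub reaches z = 63 mm)
- rest (a joint): side rest angle: an aluminium bar 16 mm wide swinging level about an upright pivot (holder frame x +50, y -120 mm). At 0 it points to the holder's -x, folded along the right edge; starts at 0 to 0.45. It turns counter-clockwise seen from above to its end stop at 1.57 (pointing to -y). It moves lightly; from 1.15 a roller detent pushes back (2 N at the grip) until 1.42, then draws it home
- rest_grip (a point): point on the axis of the side rest's grip, an upright round black peg 14 mm in diameter near the bar's free end, 100 mm from its pivot axis; the peg stands from z = 16 to 62 mm above the table (the bar is below, z = 4 to 16 mm), and this point is at z = 47 mm
- rest_pivot (a point): point on the side rest's vertical pivot axis, at z = 47 mm (the hub itself is only 20 mm high)
- panel: the painting: a 140 x 140 x 5 mm wooden panel lying in the holder, origin under its centre
- tin: bystander: round tin, 66 mm across, 50 mm high, origin under its centre
- brush_jar: bystander: glass jar 72 mm across, 100 mm high, with brushes up to 190 mm, origin under its centre
- medium_can: bystander: round can, 72 mm across, 90 mm high, origin under its centre
- brush: bystander: wide brush lying flat, origin under its middle
- paint_tube: bystander: paint tube lying flat, about 130 x 36 x 18 mm, origin under its middle
- palette_knife: bystander: spatula-shaped palette knife lying flat, origin under its middle
- cup: bystander: plastic cup, 70 mm across, 60 mm high, origin under its centre

How it is judged (in metres and radians):
On the way, in this order (a step that is already met when the one before it is completed fails the run):
1. the side rest is home in its end detent (beyond 1.5 rad) with the fingers off it (value of joint rest above 1.5 rad and contact force between rest and the fingers below 0.1 N), for 0.2 s.
2. the keeper arm is held at its end stop (beyond 1.43 rad) (value of joint keeper above 1.43 rad and contact force between keeper and the fingers above 2 N), for 0.3 s.
At the end, for the whole second after the job is handed in: The side rest is in its detent (joint beyond 1.5 of 1.57 rad), the keeper arm is at its end stop (beyond 1.43 of 1.5 rad) and still, with more than 2 N between it and the fingers, and the panel and every bystander are within 30 mm of where they started (all of step 2 and value of joint rest above 1.5 rad and velocity of joint keeper between -0.1 and 0.1 rad/s and distance of each of panel, tin, brush_jar, medium_can, brush, paint_tube, palette_knife, cup from where it was at the start of the episode below 0.03 m); the arm keeps its last pose, push and grip.
It fails at once if the painting or another thing on the table was pushed out of its place (30 mm) (distance of any of panel, tin, brush_jar, medium_can, brush, paint_tube, palette_knife, cup from where it was at the start of the episode above 0.03 m).
It also fails if it takes over 51 s, if anything falls off the work surface, if the arm or the gripper's body presses on something with over 40 N, if the wrist force passes 120 N, or if a joint passes its speed limit or range.

## Working session

There is one attempt and no reset: what is moved stays moved. The work goes in short steps, Python scripts to look and compute and a shell command to move; the robot and the scene stay as the last step left them, time stands still between calls to the robot, and variables do not carry over. Pictures are saved under pics/ and viewed, at most 10 in all, crops included, and the job is handed in when it is done.

```bash
mkdir -p pics
python3 - <<'E'
from station import status,eyes
import cv2
s=status.sense();print(s['clock'],s['eef_pos'],s['ee_rot'],s['opening'])
for n in('top','scene'):
    cv2.imwrite(f'pics/{n}0.png',eyes.grab_frame(n)); m=eyes.camera_model(n);print(n,m['K'],m['world_from_camera'])
E
```

```text
0.0 [167.85181048 549.37514838 230.37634708] [-4.64309547e-01 -3.10647873e+00  2.63642724e-03] 85.56164909422719
top [[421.04536744   0.         321.99922842]
 [  0.         421.04536744 200.3343247 ]
 [  0.           0.           1.        ]] [[ 3.45646372e-03 -9.96879638e-01  7.88608904e-02  4.75482528e+02]
 [-9.99852965e-01 -2.12066167e-03  1.70161795e-02  2.78520945e+01]
 [-1.67958456e-02 -7.89081109e-02 -9.96740392e-01  1.16751665e+03]
 [ 0.00000000e+00  0.00000000e+00  0.00000000e+00  1.00000000e+00]]
scene [[477.11692591   0.         311.33426427]
 [  0.         477.11692591 193.61607314]
 [  0.           0.           1.        ]] [[ 2.78823060e-01  7.52186732e-01 -5.97053450e-01  1.25684820e+03]
 [ 9.60342485e-01 -2.18312767e-01  1.73441195e-01 -1.69989278e+02]
 [ 1.15775381e-04 -6.21735198e-01 -7.83227509e-01  9.75416429e+02]
 [ 0.00000000e+00  0.00000000e+00  0.00000000e+00  1.00000000e+00]]
```

View pics/top0.png

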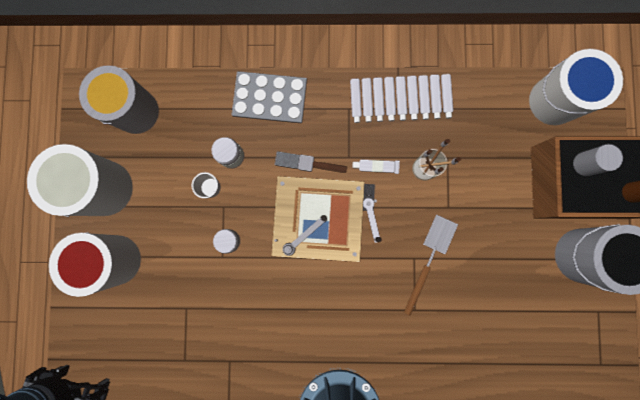

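View pics/scene0.png

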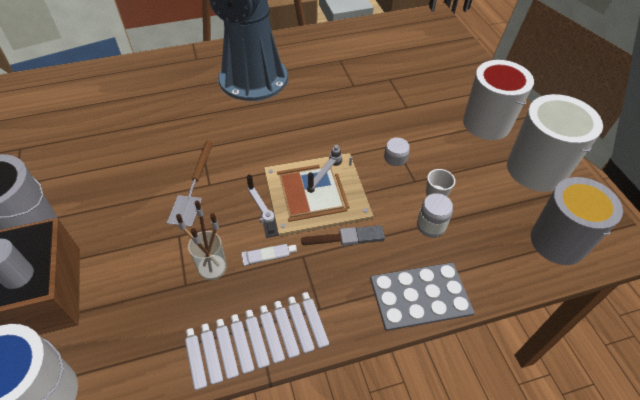

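The top view shows the holder centred near (319,219), keeper peg near (323,218), keeper hub near (289,249), rest pivot near (369,203) and rest peg near (378,238). I'll enlarge both views.

Run:
```python
import cv2,numpy as np
a=cv2.imread('pics/top0.png')[165:275,260:400];b=cv2.imread('pics/scene0.png')[140:250,235:375]
f=lambda i:cv2.resize(i,None,fx=5.6,fy=5.6,interpolation=cv2.INTER_CUBIC)[:, :]
cv2.imwrite('pics/ca.png',f(a));cv2.imwrite('pics/cb.png',f(b))
```

```text
(no output)
```

View pics/ca.png

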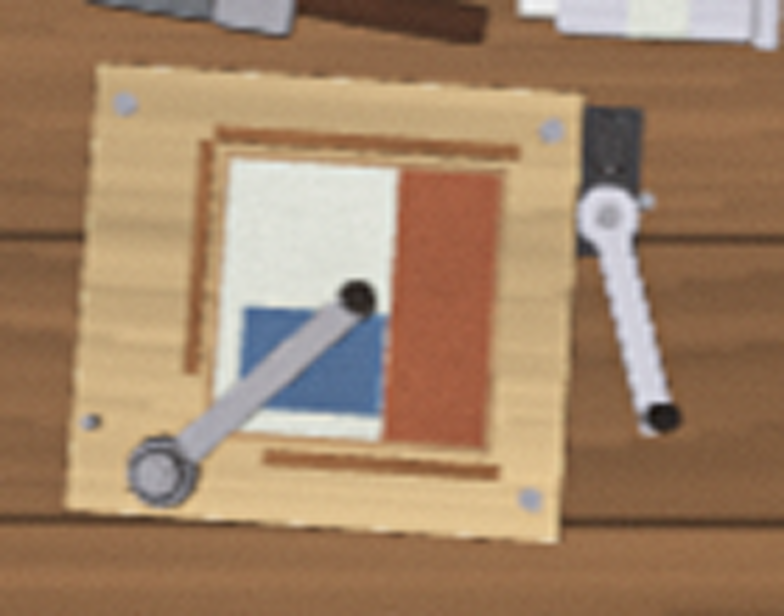

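View pics/cb.png

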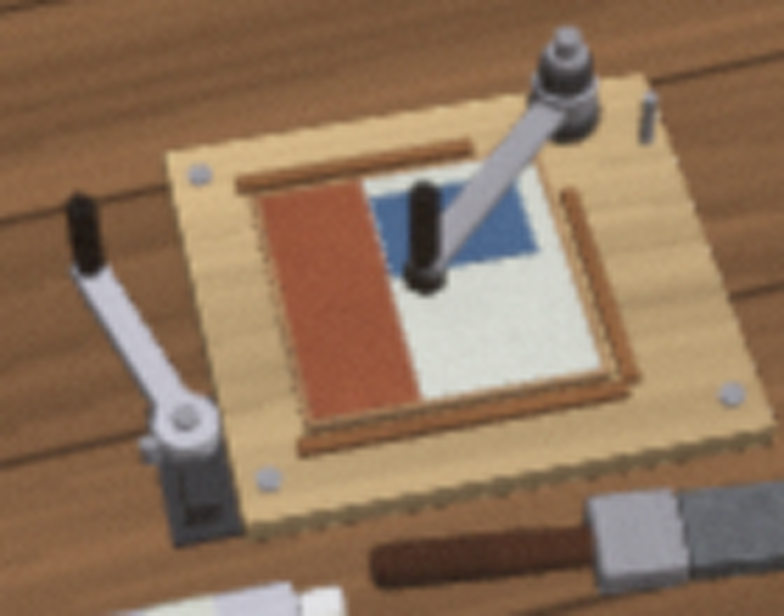

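The enlarged crops give clear positions: in the top crop, holder corners at (97,67), (583,94), (558,541), (68,509), keeper peg top (358,297), hub (158,472), rest pivot (608,214), rest peg top (664,416).

```bash
cat > h.py <<'E'
import numpy as np
from station import eyes,status
from scipy.spatial.transform import Rotation as R
def pix(n,uv,z,m=None):
    m=m or eyes.camera_model(n);K=m['K'];T=np.array(m['world_from_camera'])
    d=T[:3,:3]@np.linalg.solve(K,[*uv,1]);o=T[:3,3];return (o+d*(z-o[2])/d[2])[:2]
def tool(v): # world shift mm -> tool axes units of 40mm
    return np.round(R.from_rotvec(status.sense()['ee_rot']).inv().apply(v)/40,2)
E
python3 - <<'E'
from h import *
T=lambda u,v,z:pix('top',(260+u/5.6,165+v/5.6),z)
S=lambda u,v,z:pix('scene',(235+u/5.6,140+v/5.6),z)
c=np.array([T(*p,16) for p in((97,67),(583,94),(558,541),(68,509))]);o=c.mean(0)
print(c.round(),o, [np.linalg.norm(c[i]-c[i-1]).round() for i in range(4)])
ax=(c[0]-c[3])+(c[1]-c[2]);yaw=np.arctan2(ax[1],ax[0]);
ay=(c[0]-c[1])+(c[3]-c[2]);yaw2=np.arctan2(-ay[0],ay[1]);print('yaw',yaw,yaw2)
Rm=lambda a:np.array([[np.cos(a),-np.sin(a)],[np.sin(a),np.cos(a)]])
y=(yaw+yaw2)/2
print('exp kp',o+Rm(y)@[-88,88],'exp rp',o+Rm(y)@[50,-120])
print('keep piv',T(158,472,63),S(567,40,63)); print('keep peg',T(358,297,85),S(424,190,85))
print('rest piv',T(608,214,20),S(186,417,20)); print('rest peg',T(664,416,62),S(82,203,62))
print(T(90,422,30),S(648,100,30))
r=R.from_rotvec(status.sense()['ee_rot']).as_matrix();print(r.round(3))
E
```

```text
[[631. 171.]
 [618. -68.]
 [400. -55.]
 [415. 183.]] [516.00516151  57.66149977] [np.float64(217.0), np.float64(240.0), np.float64(218.0), np.float64(238.0)]
yaw -0.056592330819963135 -0.057404978806674126
exp kp [433.16123816 150.53175531] exp rp [559.08782675 -64.99201203]
keep piv [434.4545884  134.50146978] [428.90162827 139.16068713]
keep peg [515.49386589  41.21442581] [518.19248162  42.98687528]
rest piv [558.66259007 -79.6400355 ] [562.00120192 -79.08183056]
rest peg [ 461.31370921 -101.2569311 ] [ 463.67645996 -101.28042748]
[457.01351844 170.69740481] [447.74105691 175.34589164]
[[-0.956  0.292 -0.001]
 [ 0.292  0.956 -0.001]
 [ 0.    -0.002 -1.   ]]
```

Geometry matches: the holder origin is about (517,43), yaw -0.057. The rest peg is at (462.5,-101), angle about 0.28, and the keeper peg at (516.5,42). I'm moving over the rest peg now.

```bash
python3 -m jog '{"translation":[[-0.65,-0.74,0.12],[-0.65,-0.74,0.12],[-0.65,-0.74,0.12],[-0.65,-0.74,0.12],[-0.65,-0.74,0.12],[-0.65,-0.74,0.12],[-0.65,-0.74,0.12],[-0.65,-0.74,0.12],[-0.65,-0.74,0.12],[-0.65,-0.74,0.12],[-0.65,-0.74,0.12],[-0.65,-0.74,0.12],[-0.65,-0.74,0.12],[-0.65,-0.74,0.12],[-0.65,-0.74,0.12],[-0.65,-0.74,0.12],[-0.65,-0.74,0.12],[-0.65,-0.74,0.12]],"delta_rot":[[0,0,0],[0,0,0],[0,0,0],[0,0,0],[0,0,0],[0,0,0],[0,0,0],[0,0,0],[0,0,0],[0,0,0],[0,0,0],[0,0,0],[0,0,0],[0,0,0],[0,0,0],[0,0,0],[0,0,0],[0,0,0]],"gripper":[0.4,0.4,0.4,0.4,0.4,0.4,0.4,0.4,0.4,0.4,0.4,0.4,0.4,0.4,0.4,0.4,0.4,0.4]}' 40
python3 -m jog '{"translation":[[0,0,0],[0,0,0],[0,0,0],[0,0,0],[0,0,0],[0,0,0],[0,0,0],[0,0,0],[0,0,0],[0,0,0],[0,0,0],[0,0,0],[0,0,0],[0,0,0],[0,0,0],[0,0,0],[0,0,0],[0,0,0],[0,0,0],[0,0,0]],"delta_rot":[[0,0,1],[0,0,1],[0,0,1],[0,0,1],[0,0,1],[0,0,1],[0,0,1],[0,0,1],[0,0,1],[0,0,1],[0,0,1],[0,0,1],[0,0,1],[0,0,1],[0,0,1],[0,0,1],[0,0,1],[0,0,1],[0,0,0.75],[0,0,0]],"gripper":[0.2,0.2,0.2,0.2,0.2,0.2,0.2,0.2,0.2,0.2,0.2,0.2,0.2,0.2,0.2,0.2,0.2,0.2,0.2,0.2]}'
python3 - <<'E'
from h import *
import cv2
s=status.sense();m=eyes.camera_model('wrist');cv2.imwrite('pics/w1.png',eyes.grab_frame('wrist'))
print(s['clock'],s['eef_pos'],s['joints'],s['opening']);r=R.from_rotvec(s['ee_rot']).as_matrix();print(r.round(3))
T=np.array(m['world_from_camera']);print('cam',T[:3,3])
for n,p in (('rest',(462.5,-101.3,62)),('piv',(560,-79.4,20))):
    q=T[:3,:3].T@(np.array(p)-T[:3,3]);q=m['K']@q;print(n,q[:2]/q[2])
print('need',tool(np.array([462.5,-101.3,28])-s['eef_pos']))
E
```

```text
clock: 1.9
eef_pos: [460.0, -98.1, 144.4]
ee_rot: [-0.465, -3.107, -0.0]
force: [0.6, -0.7, 0.6]
opening: 59.7
finger_force: 0.0
clock: 3.9
eef_pos: [459.6, -96.3, 144.6]
ee_rot: [-3.121, -0.354, 0.001]
force: [-0.4, -0.6, 0.1]
opening: 51.5
finger_force: 0.0
3.9 [459.58437215 -96.34901846 144.57401162] [-4.60220564e-01  4.50972598e-02  1.94528226e+00 -6.53641417e-06
  1.15195284e+00  8.84585604e-01] 51.527574013261045
[[ 0.975  0.224 -0.001]
 [ 0.224 -0.975  0.   ]
 [-0.001 -0.    -1.   ]]
cam [529.3899459  -80.95142301 289.14145509]
rest [328.33840333 198.29422332]
piv [328.76291143  67.50422879]
need [0.04 0.14 2.91]
```

View pics/w1.png

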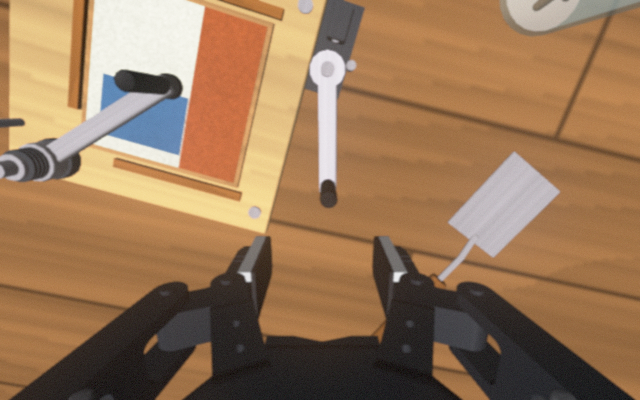

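The wrist view shows the rest peg top at (328,190), about as predicted and centred between the fingers, with its pivot at (327,69). Next I descend and grip it.

```bash
python3 -m jog '{"translation":[[0.1,0.14,0],[0,0,0.6],[0,0,0.7],[0,0,0.7],[0,0,0.6],[0,0,0.3],[0,0,0],[0,0,0],[0,0,0],[0,0,0],[0,0,0],[0,0,0]],"delta_rot":[[0,0,0],[0,0,0],[0,0,0],[0,0,0],[0,0,0],[0,0,0],[0,0,0],[0,0,0],[0,0,0],[0,0,0],[0,0,0],[0,0,0]],"gripper":[0.2,0.2,0.2,0.2,0.2,0.2,0.2,-1,-1,-1,-1,-1]}' 30
python3 - <<'E'
from h import *
print(status.sense()['eef_pos']-np.array([560,-79.4,0]))
E
```

```text
clock: 5.15
eef_pos: [466.1, -101.6, 30.1]
ee_rot: [3.12, 0.356, 0.003]
force: [-1.0, 0.3, 5.8]
opening: 13.2
finger_force: 29.5
[-93.93337921 -22.16273867  30.06497031]
```

```bash
python3 -m jog '{"translation":[[0.01,0.22,0],[0.01,0.22,0],[0.01,0.22,0],[0.01,0.22,0],[0.01,0.22,0],[0.01,0.22,0],[0.01,0.22,0],[0,0,0],[0,0,0]],"delta_rot":[[0,0,-0.65],[0,0,-0.65],[0,0,-0.65],[0,0,-0.65],[0,0,-0.65],[0,0,-0.65],[0,0,-0.65],[0,0,0],[0,0,0]],"gripper":[-1,-1,-1,-1,-1,-1,-1,-1,-1]}'
python3 - <<'E'
from h import *
d=status.sense()['eef_pos'][:2]-np.array([560,-79.4]);print(d,np.hypot(*d),np.arctan2(d[1],d[0])+np.pi*1+.057)
E
```

```text
clock: 6.05
eef_pos: [498.5, -152.4, 30.0]
ee_rot: [2.853, 1.312, 0.006]
force: [4.8, 5.7, 4.6]
opening: 13.6
finger_force: 29.8
[-61.50978455 -72.95178669] 95.42230754524576 0.9272886168504938
```

```bash
python3 -m jog '{"translation":[[0.02,0.22,0],[0.02,0.22,0],[0.02,0.22,0],[0.02,0.22,0],[0.02,0.22,0],[0.02,0.22,0],[0.01,0.22,0],[0,0.03,0],[0,0,0]],"delta_rot":[[0,0,-0.65],[0,0,-0.65],[0,0,-0.65],[0,0,-0.65],[0,0,-0.65],[0,0,-0.65],[0,0,-0.65],[0,0,0],[0,0,0]],"gripper":[-1,-1,-1,-1,-1,-1,-1,-1,-1]}'
python3 - <<'E'
from h import *
d=status.sense()['eef_pos'][:2]-np.array([560,-79.4]);print(d,np.hypot(*d),np.arctan2(d[1],d[0])+np.pi*1+.057)
E
```

```text
clock: 6.95
eef_pos: [553.3, -173.5, 29.8]
ee_rot: [-2.298, -2.137, 0.003]
force: [-9.9, 3.1, 14.4]
opening: 12.7
finger_force: 31.1
[ -6.67499252 -94.06944602] 94.3059711798976 1.5569569253020419
```

The arm is at about 1.56 and the stop is pushing back, so I'll release, lift and check.

```bash
python3 -m jog '{"translation":[[0,-0.05,0],[0,0,0],[0,0,0],[0,0,0],[0,0,0],[0,0,-0.6],[0,0,-0.9],[0,0,-0.9],[0,0,-0.8],[0,0,0],[0,0,0]],"delta_rot":[[0,0,0],[0,0,0],[0,0,0],[0,0,0],[0,0,0],[0,0,0],[0,0,0],[0,0,0],[0,0,0],[0,0,0],[0,0,0]],"gripper":[0.1,0.1,0.1,0.1,0.1,0.1,0.1,0.1,0.1,0.1,0.1]}'
python3 - <<'E'
from h import *
import cv2
s=status.sense();cv2.imwrite('pics/w2.png',eyes.grab_frame('wrist'))
print(R.from_rotvec(s['ee_rot']).as_matrix().round(3),'need',tool(np.array([516.5,42,s['eef_pos'][2]])-s['eef_pos']))
E
```

```text
clock: 8.05
eef_pos: [553.3, -174.2, 157.7]
ee_rot: [2.3, 2.137, 0.001]
force: [-0.3, -0.5, -0.1]
opening: 46.6
finger_force: 0.0
[[ 0.073  0.997  0.002]
 [ 0.997 -0.073 -0.001]
 [-0.001  0.002 -1.   ]] need [ 5.32 -1.31  0.  ]
```

View pics/w2.png

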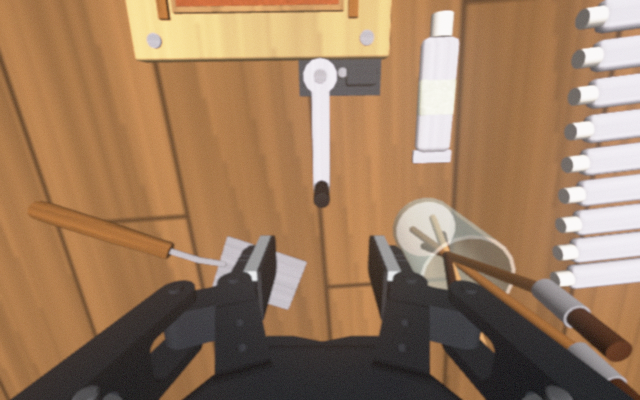

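The rest now stands square to the holder edge: its pivot is at (320,76) and peg at (321,195), and it is free of the fingers. Next is the keeper peg.

```bash
python3 -m jog '{"translation":[[0.66,-0.16,0],[0.66,-0.16,0],[0.66,-0.16,0],[0.66,-0.16,0],[0.66,-0.16,0],[0.66,-0.16,0],[0.66,-0.16,0],[0.66,-0.16,0],[0,0,0],[0,0,0],[0,0,0],[0,0,0],[0,0,0],[0,0,0],[0,0,0]],"delta_rot":[[0,0,0],[0,0,0],[0,0,0],[0,0,0],[0,0,0],[0,0,0],[0,0,0],[0,0,0],[0,0,-0.95],[0,0,-0.95],[0,0,-0.95],[0,0,-0.95],[0,0,-0.95],[0,0,-0.95],[0,0,0]],"gripper":[0.2,0.2,0.2,0.2,0.2,0.2,0.2,0.2,0.2,0.2,0.2,0.2,0.2,0.2,0.2]}'
python3 - <<'E'
from h import *
import cv2
s=status.sense();m=eyes.camera_model('wrist');cv2.imwrite('pics/w3.png',eyes.grab_frame('wrist'))
T=np.array(m['world_from_camera'])
for p in ((516.5,42,85),(434,136,63)):
    q=m['K']@(T[:3,:3].T@(np.array(p)-T[:3,3]));print(q[:2]/q[2])
print(s['joints'],R.from_rotvec(s['ee_rot']).as_matrix().round(3),'need',tool(np.array([516.5,42,51])-s['eef_pos']))
E
```

```text
clock: 9.6
eef_pos: [516.0, 40.6, 155.0]
ee_rot: [-1.29, -2.861, 0.001]
force: [0.5, 0.5, -1.4]
opening: 51.4
finger_force: 0.0
[323.90806743 204.35691797]
[324.78047212  24.766186  ]
[-1.50979113e-01  1.39684233e-01  1.81820666e+00 -5.65917951e-06
  1.18719216e+00 -8.74572973e-01] [[-0.662  0.749 -0.003]
 [ 0.749  0.662  0.001]
 [ 0.003 -0.002 -1.   ]] need [0.01 0.04 2.6 ]
```

View pics/w3.png

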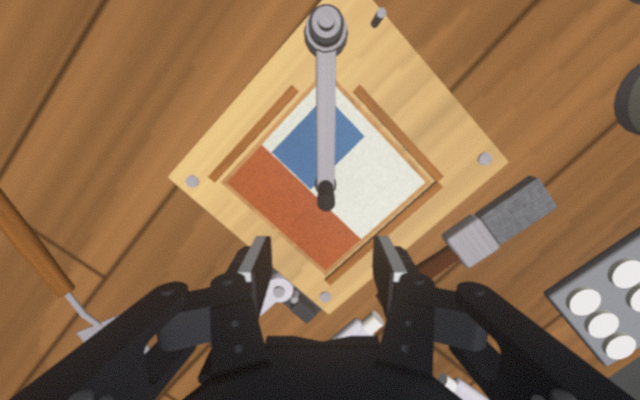

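The wrist view shows the keeper peg top at (326,200) and its hub at (325,22). That matches the prediction, so I'm descending to grip.

```bash
python3 -m jog '{"translation":[[0.03,0.05,0.5],[0,0,0.6],[0,0,0.6],[0,0,0.5],[0,0,0.35],[0,0,0],[0,0,0],[0,0,0],[0,0,0],[0,0,0],[0,0,0]],"delta_rot":[[0,0,0],[0,0,0],[0,0,0],[0,0,0],[0,0,0],[0,0,0],[0,0,0],[0,0,0],[0,0,0],[0,0,0],[0,0,0]],"gripper":[0.2,0.2,0.2,0.2,0.2,0.2,-1,-1,-1,-1,-1]}' 60
python3 - <<'E'
from h import *
d=status.sense()['eef_pos'][:2]-np.array([434,136]);print(d,np.hypot(*d),np.degrees(np.arctan2(d[1],d[0])))
E
```

```text
clock: 10.75
eef_pos: [518.8, 42.4, 56.1]
ee_rot: [1.292, 2.861, 0.0]
force: [-1.6, -0.5, 6.2]
opening: 12.0
finger_force: 58.5
[ 84.78514362 -93.60450828] 126.29459429525761 -47.83032831063919
```

```bash
python3 -m jog '{"translation":[[0.01,0.26,0],[0.01,0.26,0],[0.01,0.26,0],[0.01,0.26,0],[0.01,0.26,0],[0.01,0.26,0],[0.01,0.26,0],[0.01,0.26,0],[0.01,0.26,0],[0,0,0]],"delta_rot":[[0,0,-0.6],[0,0,-0.6],[0,0,-0.6],[0,0,-0.6],[0,0,-0.6],[0,0,-0.6],[0,0,-0.6],[0,0,-0.6],[0,0,-0.6],[0,0,0]],"gripper":[-1,-1,-1,-1,-1,-1,-1,-1,-1,-1]}'
python3 - <<'E'
from h import *
s=status.sense();d=s['eef_pos'][:2]-np.array([434,136]);print(d,np.hypot(*d),np.degrees(np.arctan2(d[1],d[0])),s['joints'])
E
```

```text
clock: 11.75
eef_pos: [560.9, 124.5, 56.1]
ee_rot: [0.145, 3.136, -0.001]
force: [-0.8, -3.2, 6.9]
opening: 12.3
finger_force: 58.9
[126.94533691 -11.48231723] 127.46357194309113 -5.168389383855743 [ 1.22539296e-02  3.94870312e-01  1.72852083e+00 -6.09862915e-04
  1.01565320e+00 -1.46591908e+00]
```

```bash
python3 -m jog '{"translation":[[0.02,0.26,0],[0.01,0.26,0],[0.02,0.26,0],[0.01,0.26,0],[0.02,0.26,0],[0.01,0.26,0],[0.02,0.26,0],[0.01,0.26,0],[0.01,0.26,0],[0,0.08,0],[0,0,0],[0,0,0]],"delta_rot":[[0,0,-0.6],[0,0,-0.6],[0,0,-0.6],[0,0,-0.6],[0,0,-0.6],[0,0,-0.6],[0,0,-0.6],[0,0,-0.6],[0,0,-0.6],[0,0,0],[0,0,0],[0,0,0]],"gripper":[-1,-1,-1,-1,-1,-1,-1,-1,-1,-1,-1,-1]}'
python3 - <<'E'
from h import *
import cv2
s=status.sense();d=s['eef_pos'][:2]-np.array([434,136]);print(d,np.hypot(*d),np.degrees(np.arctan2(d[1],d[0])),s['joints'][5],R.from_rotvec(s['ee_rot']).as_matrix().round(2)[:2])
cv2.imwrite('pics/t4.png',cv2.resize(eyes.grab_frame('top')[130:330,190:480],None,fx=2.7,fy=2.7))
E
```

```text
clock: 12.95
eef_pos: [535.7, 215.1, 56.5]
ee_rot: [-1.01, 2.963, -0.001]
force: [13.9, 3.6, -6.0]
opening: 12.1
finger_force: 58.5
[101.74312777  79.13935633] 128.8980285676319 37.87702309003906 -2.05228043867583 [[-0.79 -0.61  0.01]
 [-0.61  0.79  0.  ]]
```

View pics/t4.png

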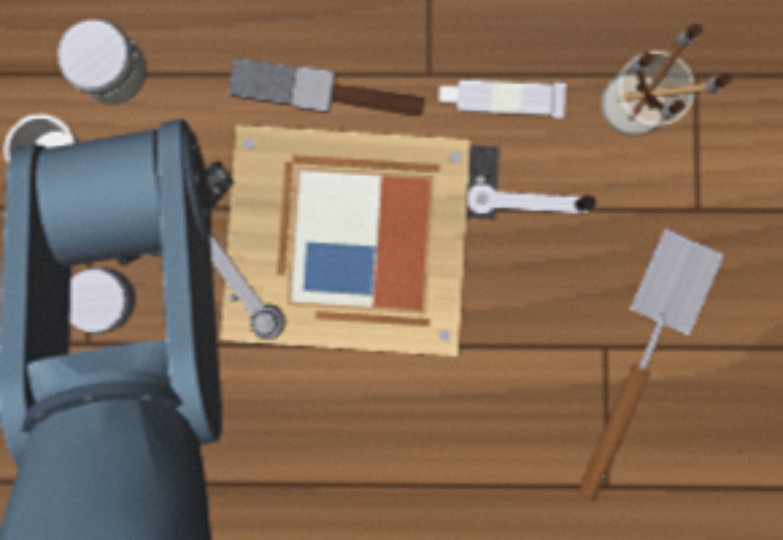

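The top view shows the rest square at (480,198)-(585,204), the panel and bystanders in place, and the keeper arm from the hub (267,321) up and left to (215,242), by the stop. I'll press a little further to confirm stop contact.

```bash
python3 -m jog '{"translation":[[-0.05,0.12,0],[0,0.08,0],[0,0,0],[0,0,0],[0,0,0],[0,0,0]],"delta_rot":[[0,0,0],[0,0,0],[0,0,0],[0,0,0],[0,0,0],[0,0,0]],"gripper":[-1,-1,-1,-1,-1,-1]}'
python3 - <<'E'
from h import *
s=status.sense();d=s['eef_pos'][:2]-np.array([434,136]);print(np.hypot(*d),np.degrees(np.arctan2(d[1],d[0])),'tool-axis force',R.from_rotvec(s['ee_rot']).inv().apply(s['force']),s['joint_vel'])
E
```

```text
clock: 13.6
eef_pos: [534.4, 217.1, 56.4]
ee_rot: [-1.01, 2.964, -0.014]
force: [19.7, -20.4, -6.6]
opening: 12.2
finger_force: 59.2
129.07689282295522 38.92695551871666 tool-axis force [ -3.1197119  -28.10821482   6.96880419] [-0.00071604  0.00108084 -0.00022779 -0.00083075 -0.00093675  0.00128359]
```

```bash
python3 -m jog '{"translation":[[0,0,0],[0,0,0],[0,0,0],[0,0,0],[0,0,0]],"delta_rot":[[0,0,0],[0,0,0],[0,0,0],[0,0,0],[0,0,0]],"gripper":[-1,-1,-1,-1,-1]}'; python3 -c "
from station import ticket;print(ticket.sign_off())"
```

```text
clock: 14.1
eef_pos: [534.4, 217.1, 56.4]
ee_rot: [-1.01, 2.964, -0.014]
force: [18.8, -20.2, -8.4]
opening: 12.3
finger_force: 59.2
the job is handed in; nothing more can be done
None
```

I handed the job in at 14.1 s: the side rest is home in its detent and released, and the gripper is holding the keeper arm against its end stop (about 28 N pushing back). The painting and the bystanders I could see from above had not moved, though the arm hid part of the cup and tin; the sign-off returned no verdict.

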